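# Pin and clip the hand rest

### The arm

A 7-joint arm with a two-finger parallel gripper is mounted at the origin on a cart in front of the work surface, level with it; the furniture and walls round the work are solid. World frame = base frame: x ahead of the robot, y to its left, z up, the work surface at z = 0. Lengths are in m, angles in rad, forces in N, time in s.
With the tool pointing down it reaches from about 0.4 to 0.875 m from the base axis. Payload 19.3 kg.
Tool frame: the origin (TCP) lies between the finger pads; the fingertips stand 11 mm ahead of it and the grasp point (between the pads) lies 8 mm behind it; z points along the fingers, y is the line along which they close (so a half turn about z gives the same grasp; the last joint's range is limited). The gripper opens to 85 mm and grips with 20 to 120 N. Pads are 22 mm wide; open, the fingers measure 114 mm over their backs; the gripper's body (76 mm by 85 mm) begins 54 mm behind the grasp point. The pads swing forward as they close: fully open they stand 13 mm farther back than shut.
Start: joints at [1.101, 0.521, -0.036, 1.599, 0.021, 1.021, -0.113], TCP at [0.243, -0.576, 0.242] pointing down, gripper open.
Joint ranges: [-2.91, 2.91], [-0.3, 2.13], [-1.5, 1.42], [0.17, 2.43], [-1.26, 4.41], [0.16, 1.93], [-2.52, 2.52]. Speed limits (rad/s): [1.89, 1.89, 2.39, 2.39, 3.01, 3.01, 3.01].

### API

Orientations are given as a unit quaternion [w, x, y, z].
In Python, from cell import env gives the robot as it stands.
- The arm moves only by the tool apply_moves, never from a script. Its argument "rows" is a list of rows, each an object with "slide": the shift along the tool's x, y, z in mm, a list of three; "rot": the turn, a rotation vector about the tool's x, y, z in rad, a list of three; "jaw": the finger opening in mm, from 0 to 85.4. A call has 1 to 8 rows; each row is the pose to reach, as a shift and turn from the pose commanded when the call began, along the tool's axes at that moment; what a row does not reach only later rows make up. A row lasts 1/12 s, in which the tool goes at most 41.7 mm and 7.16 degrees, less where a joint would pass 70% of its speed; a pose out of reach is approached as far as the arm can. A call with a gripper value outside its range is refused whole. The fingers move at their own pace and stop on an object; "force" is the grip in N (left out, the last holds). Time passes only in rows, so rows that repeat a pose let the fingers close. It gives the time, the measured TCP pose, the force, the opening and the grip force at its end, in the units of the state.
- env.observe(): the state, without advancing time (a new reading comes with each control period).
- env.snapshot(name): name is "side" or "top" or "wrist"; returns the picture (480x640x3 uint8, red, green, blue); there is no depth.
- env.get_calibration(name): a dict with "fov_y" (degrees; the focal length in pixels is half the picture's height over the tangent of half this angle, whatever the lens; pixels are square), "cx", "cy" (the principal point, pixels), "k1" (the pictures are not rectified: a ray, as slopes to the right and down, at radius r is drawn at 1 + k1 r^2 times it, then the intrinsics apply), "R" (3x3) and "t" (3): a world point X has camera coordinates R X + t. Camera axes: x right, y down, z forward; pixel columns grow to the right and rows downward; lengths in m; the calibration is good to about 2 mm. A picture is of the moment at which its call begins: read the wrist's pose just before it. get_calibration takes no time and is no camera call; for the wrist camera it gives the pose at the moment of the call.
- env.hand_in(): hands the job in; it is judged then, once.
The state is a dict: "time_s": time; "joint_pos": joint angles; "joint_vel": joint speeds; "effort": joint torques, N m; "eef_pos": TCP position; "tcp_rot": TCP orientation; "wrist_force": force on the tool from outside, world axes, zero at the start; "torque": the same for the moment, N m; "opening": finger opening in m; "gripper_force": force on a finger pad.
Only numpy, scipy, OpenCV 4.12 (cv2) and the standard library are available. Lean on these libraries where they do the work, as an engineer would, in place of code of your own. Each camera call takes 0.05 s, during which the arm holds its last target. There are 200 camera calls.

### The job

Make the potter's hand rest safe to lean on: push its steel pin fully home through the grey bracket by the pin's head, then take the orange-gripped hairpin clip out of its wooden stand and push it straight down onto the end of the pin, its straight leg through the cross hole and its sprung leg beside the shank, until the clip is fully down and the sprung leg has snapped shut round the shank. The pin has rolled so that its cross hole leans to one side: feel for its mouth with the leg and draw it upright; work gently, never forcing pin or clip, leave the other things alone and let go at the end.

Things in the scene. Friction and masses are not known exactly. Their poses are not given: they have to be found in the camera images.
- bracket: Hand rest fixed to the table: grey base 130 x 85 mm, two upright grey cheeks, outer faces at y = -23 and +23 mm, tops 106 mm high. From between them an aluminium arm runs to +x to a cork-topped rest 45 x 120 mm at x = 125 mm, top 109 mm high. The steel pin lies in the cheeks along y, 90 mm above the table. Origin: on the table under the middle of the cheeks; z up.
- pin_slide (a joint): How far the pin is pulled out towards the bracket's -y, m: 0 = fully home, at most 0.03. It rubs with about 4 N and stops dead at 0. It can also roll about its axis, rubbing 0.03 N m: at the start its cross hole leans 28 to 45 degrees to one side (look or feel which), so that its upper mouth lies 4.5 to 7.5 mm aside. A leg tip dropped into the mouth can drag it upright.
- pin_hole (a point): Centre of the cross hole, on the pin's axis, 12 mm from its free end; slides with the pin. 13 mm clear of the cheek when home, hidden in the bracket at the start. Axes are the bracket's and do not roll with the pin: y along the pin to its free end, z up. Shank 20 mm in diameter, so its top is at z = 10 mm (8.5 mm right beside the hole); hole 7 mm wide, right through, edges unchamfered across x.
- clip: Hairpin clip, 50 to 80 g, upright in the stand: orange grip 26 (x, -7 to +19 mm) x 16 (y) x 40 mm (z, 0 to 40) on two 5 mm wire legs. Origin: under the grip, on the axis of the straight leg. Fitted: z up, y along the pin (either way round), origin 10 mm above pin_hole with the grip's underside on the shank, where it stops dead.
- clip_leg (a joint): Opening of the sprung leg, rad (0 relaxed). It hangs at the clip's +x side; its bay (z = -10 mm) lies 13 mm from the straight leg's axis, below that it bends in to 9.5 mm (z = -22) and flares to 16 mm at its end (z = -35). It meets the shank with the straight leg about 10 mm in; passing it takes 5 to 20 N and opens it by about 0.15, then it springs back.
- stand: Wooden stand fixed to the table, foot 76 x 54 mm, 55 mm high, with an 8 mm slot along x in which the clip's legs hang; the clip's grip rests on its top and the clip lifts straight out. Origin: on the table below the straight leg; z up.
- cat: White bisque cat figure, 40 x 42 x 73 mm, bystander; origin under its middle.
- rabbit: White bisque rabbit figure, 36 x 38 x 79 mm, bystander; origin under its middle.
- jar: White bisque lidded jar, 57 x 57 x 70 mm, bystander; origin under its middle.
- tile_0: Test tile with purple glaze, 58 x 58 x 8 mm, bystander; origin under its middle.
- tile_1: Test tile with green glaze, 58 x 58 x 8 mm, bystander; origin under its middle.
- water_pot_1: Grey water pot with blue rim, 76 x 76 x 73 mm, bystander; origin under its middle.
- bottle_b_out: Paint bottle with white cap, 48 x 48 x 128 mm, bystander; origin under its middle.
- pin_head (a point): Middle of the outer face of the pin's round head (32 mm in diameter, 9 mm thick, at the pin's -y end). Moves with the pin as it slides; at bracket y = -32 mm when home. Axes are the bracket's: push the face towards +y.
- clip_tip (a point): Round tip of the clip's straight leg, 45 mm below the clip's origin; axes are the clip's.

How it is judged:
By the outcome, as a careful person would: the job done as asked, in the order asked, and still so for the second after the job is handed in, with the robot touching nothing.
It also fails if it takes over 61 s, if anything falls off the work surface, if the arm or the gripper's body presses on something with over 40 N, if the wrist force passes 120 N, or if a joint passes its speed limit or range.

## Working session

There is one attempt and no reset: what is moved stays moved. The work goes in short steps, Python scripts to look and compute and a tool call to move; the robot and the scene stay as the last step left them, time stands still between calls to the robot, and variables do not carry over. Pictures are saved under pics/ and viewed, at most 10 in all, crops included, and the job is handed in when it is done.

Besides the shell and the picture viewer there is one more tool, called after "Emit:" by a JSON object that holds its "name" and its "arguments", one argument or row to a line. apply_moves: Moves the arm, as the interface text tells. Its arguments: {"type":"object","properties":{"rows":{"type":"array"},"force":{"type":"number"}},"required":["rows"]}

```bash
ls; mkdir -p pics; python3 - <<'E'
from cell import env
import cv2
print(env.observe())
for n in ("side","top"):
    c=env.get_calibration(n); print(n,c)
    cv2.imwrite(f"pics/{n}0.png",env.snapshot(n)[:,:,::-1])
E
```

```text
pics
{'time_s': 0.0, 'joint_pos': array([ 1.10078574,  0.52205926, -0.03632171,  1.59999948,  0.0211948 ,
        1.02107445, -0.11280001]), 'joint_vel': array([ 0.00033221,  0.00036909,  0.00252132, -0.00063756, -0.0002861 ,
       -0.00079776, -0.00021713]), 'effort': array([ 7.18703286e-04, -9.27139950e+01,  1.98056437e+00, -3.69942927e+01,
        1.79323921e-02,  8.15765932e-03,  4.86713475e-05]), 'eef_pos': array([ 0.24311882, -0.5754297 ,  0.24170064]), 'tcp_rot': array([-5.57084456e-04,  9.80086992e-01,  1.98567758e-01, -1.53613693e-04]), 'wrist_force': array([ 0.14349108, -0.01647897, -0.33067274]), 'torque': array([ 0.06540271,  0.00997243, -0.00442746]), 'gripper_force': 0.0, 'opening': 0.08521574423457244}
side {'fov_y': 43.9266990202618, 'cx': 320.1430598497719, 'cy': 242.41964889038562, 'k1': 0.061434225103732434, 'R': array([[-0.71760987, -0.69643901,  0.00296385],
       [-0.55441538,  0.56868296, -0.60763746],
       [ 0.42149694, -0.43768984, -0.794209  ]]), 't': array([0.38479941, 0.3231431 , 1.57384372])}
top {'fov_y': 46.28615157162073, 'cx': 331.33250939776735, 'cy': 230.89372444463618, 'k1': -0.03188351021551804, 'R': array([[ 0.02217274, -0.99966072, -0.01366798],
       [-0.98864828, -0.01989228, -0.14892574],
       [ 0.14860333,  0.01681492, -0.98875392]]), 't': array([0.04743497, 0.51151047, 1.44997254])}
```

View pics/side0.png

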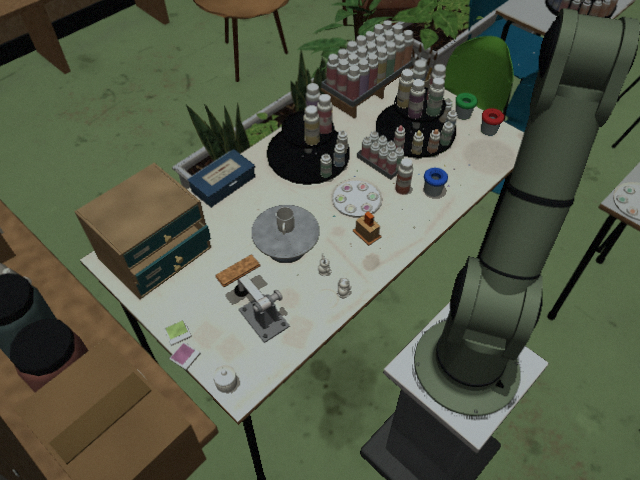

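View pics/top0.png

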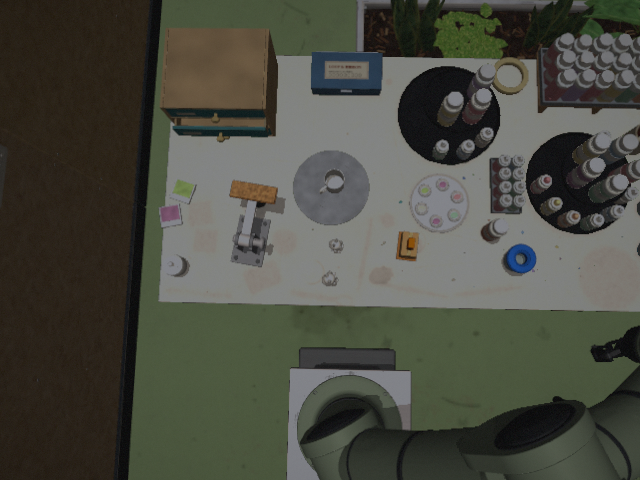

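```bash
cat > h.py <<'E'
import numpy as np, cv2
from cell import env
def cam(n):
    c=env.get_calibration(n); f=240/np.tan(np.radians(c["fov_y"]/2)); c["f"]=f; return c
def ray(c,u,v):
    x,y=(u-c["cx"])/c["f"],(v-c["cy"])/c["f"]; a,b=x,y
    for _ in range(20):
        s=1+c["k1"]*(a*a+b*b); a,b=x/s,y/s
    return -c["R"].T@c["t"], c["R"].T@np.array([a,b,1.])
def at_z(c,u,v,z):
    o,d=ray(c,u,v); return o+d*(z-o[2])/d[2]
def proj(c,X):
    p=c["R"]@np.asarray(X,float)+c["t"]; a,b=p[0]/p[2],p[1]/p[2]; s=1+c["k1"]*(a*a+b*b)
    return np.array([c["cx"]+c["f"]*a*s,c["cy"]+c["f"]*b*s])
def tri(obs):
    A=0;B=0
    for c,u,v in obs:
        o,d=ray(c,u,v); d/=np.linalg.norm(d); P=np.eye(3)-np.outer(d,d); A=A+P;B=B+P@o
    return np.linalg.solve(A,B)
E
python3 - <<'E'
import cv2,numpy as np
t=cv2.imread("pics/top0.png");s=cv2.imread("pics/side0.png")
def cr(i,u,v,w,h,k): return cv2.resize(i[v:v+h,u:u+w],(w*k,h*k),interpolation=cv2.INTER_CUBIC)
a=cr(t,220,175,80,100,5);b=cr(s,205,250,100,100,4)[:500]
c=cr(t,388,222,40,50,5);d=cr(s,345,200,50,50,5)
W=np.zeros((600,800,3),np.uint8)
W[:500,:400]=a;W[:400,400:800]=b
c=cr(t,388,225,40,40,5); W[400:600,400:600]=c
W[400:600,600:800]=cr(s,348,206,40,40,5)
cv2.imwrite("pics/c1.png",W)
E
```

```text
(no output)
```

View pics/c1.png

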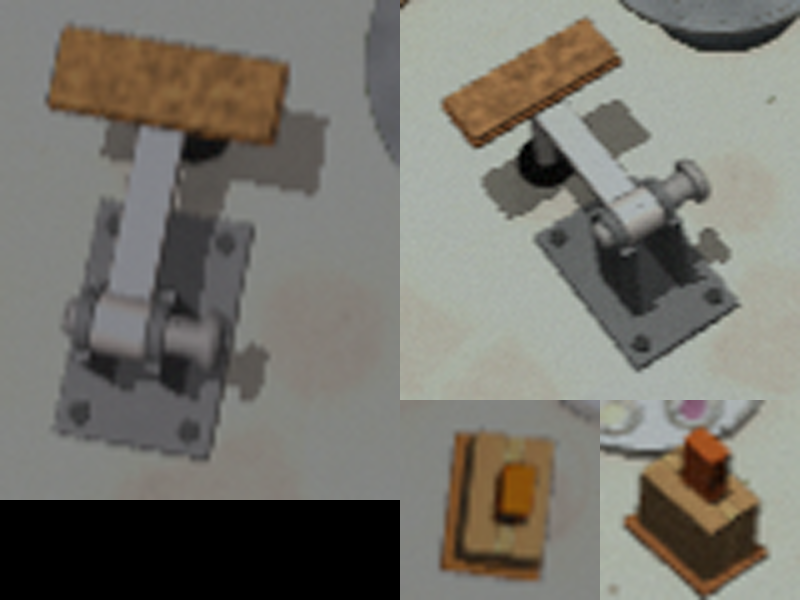

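```bash
python3 - <<'E'
from h import *
T,S=cam("top"),cam("side")
A=lambda x,y:(220+x/5,175+y/5)
B=lambda x,y:(205+(x-400)/4,250+y/4)
C=lambda x,y:(388+(x-400)/5,225+(y-400)/5)
D=lambda x,y:(348+(x-600)/5,206+(y-400)/5)
p=lambda n,X:print(n,np.round(np.array(X)*1e3,1))
base=[at_z(T,*A(*q),.008) for q in [(103,198),(255,225),(208,460),(53,430)]]
base2=[at_z(S,*B(*q),.008) for q in [(535,238),(740,300),(640,370)]]
for q in base:p("baseT",q)
for q in base2:p("baseS",q)
cork=[at_z(T,*A(*q),.109) for q in [(65,27),(288,63),(275,142),(50,105)]]
cork2=[at_z(S,*B(*q),.109) for q in [(588,18),(622,58),(477,140),(443,102)]]
for q in cork:p("corkT",q)
for q in cork2:p("corkS",q)
bc,cc=np.mean(base,0),np.mean(cork,0); p("bc",bc);p("cc",cc)
print("yaw long edges",[np.degrees(np.arctan2(*(a-b)[1::-1])) for a,b in [(base[0],base[3]),(base[1],base[2])]],
 "cork", [np.degrees(np.arctan2(*(a-b)[1::-1]))-90 for a,b in [(cork[0],cork[1]),(cork[3],cork[2])]], "sidecork",[np.degrees(np.arctan2(*(a-b)[1::-1])) -90 for a,b in [(cork2[3],cork2[0]),(cork2[2],cork2[1])]])
p("head tri",tri([(T,*A(225,340)),(S,*B(695,180))]))
g=[at_z(T,*C(*q),.095) for q in [(505,462),(537,465),(531,518),(498,513)]]
for q in g:p("gripT",q)
g=[at_z(S,*D(*q),.095) for q in [(691,427),(730,441),(721,470),(684,460)]]
for q in g:p("gripS",q)
g=[at_z(T,*C(*q),.055) for q in [(472,434),(552,440),(541,560),(463,552)]]
for q in g:p("blockT",q)
g=[at_z(T,*C(*q),.0) for q in [(457,432),(539,580),(441,570)]]
for q in g:p("footT",q)
E
```

```text
baseT [554.9 307.1   8. ]
baseT [541.6 223.5   8. ]
baseT [413.2 243.9   8. ]
baseT [427.5 328.3   8. ]
baseS [553.1 309.    8. ]
baseS [415.1 243.6   8. ]
baseS [424.9 327.6   8. ]
corkT [625.9 312.5 109. ]
corkT [609. 197. 109.]
corkT [567.7 202.1 109. ]
corkT [584.8 318.2 109. ]
corkS [607.3 199.3 109. ]
corkS [565.2 205.8 109. ]
corkS [584.8 318.6 109. ]
corkS [624.8 314.6 109. ]
bc [484.3 275.7   8. ]
cc [596.9 257.5 109. ]
yaw long edges [np.float64(-9.439945900566673), np.float64(-9.036908810735994)] cork [np.float64(-8.282589023754468), np.float64(-8.373536330299927)] sidecork [np.float64(-8.630182335101779), np.float64(-9.887878929760475)]
head tri [469.7 227.8  82.6]
gripT [ 489.2 -140.5   95. ]
gripT [ 488.  -156.7   95. ]
gripT [ 460.8 -153.7   95. ]
gripT [ 463. -137.   95.]
gripS [ 491.3 -150.    95. ]
gripS [ 467.5 -158.    95. ]
gripS [ 456.7 -137.4   95. ]
gripS [ 477.3 -128.    95. ]
blockT [ 509.3 -128.1   55. ]
blockT [ 506.9 -170.    55. ]
blockT [ 443.7 -164.2   55. ]
blockT [ 447.1 -123.6   55. ]
footT [ 518.5 -126.1    0. ]
footT [ 438.7 -170.6    0. ]
footT [ 443.1 -117.8    0. ]
```

```bash
cat >> h.py <<'E'
from scipy.spatial.transform import Rotation as Ro
def pose():
    o=env.observe(); q=o["tcp_rot"]; return o,o["eef_pos"],Ro.from_quat([q[1],q[2],q[3],q[0]])
def plan(xyz,ang):
    """slide/rot to put TCP at xyz (m), tool down, tool x at ang deg in the plane"""
    o,p,R=pose(); a=np.radians(ang); c,s=np.cos(a),np.sin(a)
    G=Ro.from_matrix(np.array([[c,s,0],[s,-c,0],[0,0,-1]]))
    print("t",round(o["time_s"],2),"pos",np.round(p*1e3,1),"slide",np.round(R.inv().apply(np.array(xyz)-p)*1e3,1),"rot",np.round((R.inv()*G).as_rotvec(),3),"F",np.round(o["wrist_force"],1))
    d=R.as_matrix(); print(" toolx ang",round(float(np.degrees(np.arctan2(d[1,0],d[0,0]))),2),"toolz",np.round(d[:,2],4))
E
python3 - <<'E'
from h import *
c=cam("wrist"); o,p,R=pose()
print("cam in tool",R.inv().apply(-c["R"].T@c["t"]-p), "axes",(R.as_matrix().T@c["R"].T).round(3),c["fov_y"])
plan([.475,-.147,.26],85)
E
```

```text
cam in tool [ 0.08031265 -0.00050148 -0.13194769] axes [[ 0.    -0.951 -0.31 ]
 [ 1.     0.001 -0.001]
 [ 0.001 -0.31   0.951]] 68.51393378287467
t 0.1 pos [ 243.1 -575.5  241.8] slide [ 380.4 -304.4  -17.9] rot [-1.000e-03 -0.000e+00 -1.084e+00] F [-0.6  0.3  0.5]
 toolx ang 22.91 toolz [-4.e-04  9.e-04 -1.e+00]
```

Emit:
{"name": "apply_moves", "arguments": {
  "rows": [
    {"slide": [40,-32,-2],"rot": [0,0,-0.12],"jaw": 60},
    {"slide": [71,-57,-4],"rot": [0,0,-0.24],"jaw": 60},
    {"slide": [102,-82,-6],"rot": [0,0,-0.36],"jaw": 60},
    {"slide": [133,-107,-8],"rot": [0,0,-0.48],"jaw": 60},
    {"slide": [165,-132,-9],"rot": [0,0,-0.6],"jaw": 60},
    {"slide": [197,-157,-10],"rot": [0,0,-0.72],"jaw": 60},
    {"slide": [229,-183,-11],"rot": [0,0,-0.84],"jaw": 60},
    {"slide": [261,-209,-12],"rot": [0,0,-0.95],"jaw": 60}
  ]
}}

```text
time_s: 0.77
eef_pos: [0.4021, -0.2808, 0.2543]
tcp_rot: [0.0, 0.779, 0.627, -0.0]
wrist_force: [1.6, -0.6, 0.9]
opening: 0.0598
gripper_force: 0.0
```

```bash
python3 - <<'E'
from h import *
plan([.475,-.147,.26],85)
E
```

```text
t 0.77 pos [ 402.1 -280.8  254.3] slide [146.3  42.7  -5.7] rot [-0.     0.    -0.128] F [ 1.6 -0.6  0.9]
 toolx ang 77.68 toolz [-1.e-04 -2.e-04 -1.e+00]
```

Emit:
{"name": "apply_moves", "arguments": {
  "rows": [
    {"slide": [36,10,-1],"rot": [0,0,-0.03],"jaw": 50},
    {"slide": [73,21,-3],"rot": [0,0,-0.06],"jaw": 50},
    {"slide": [109,32,-5],"rot": [0,0,-0.1],"jaw": 50},
    {"slide": [146,43,-6],"rot": [0,0,-0.128],"jaw": 50},
    {"slide": [146,43,-6],"rot": [0,0,-0.128],"jaw": 50},
    {"slide": [146,43,-6],"rot": [0,0,-0.128],"jaw": 50}
  ]
}}

```text
time_s: 1.27
eef_pos: [0.4763, -0.1478, 0.2601]
tcp_rot: [-0.0, 0.738, 0.675, 0.0]
wrist_force: [0.3, -0.5, -0.8]
opening: 0.0498
gripper_force: 0.0
```

```bash
python3 - <<'E'
from h import *
c=cam("wrist"); im=env.snapshot("wrist")[:,:,::-1]; cv2.imwrite("pics/w1.png",im)
import pickle; pickle.dump(c,open("w1.pkl","wb"))
plan([.458,.17,.20],81)
E
```

```text
t 1.32 pos [ 475.6 -149.4  260. ] slide [316.4 -46.8  60. ] rot [-0.001 -0.     0.065] F [-0.1 -0.6 -0.2]
 toolx ang 84.73 toolz [-7.e-04  1.e-04 -1.e+00]
```

View pics/w1.png

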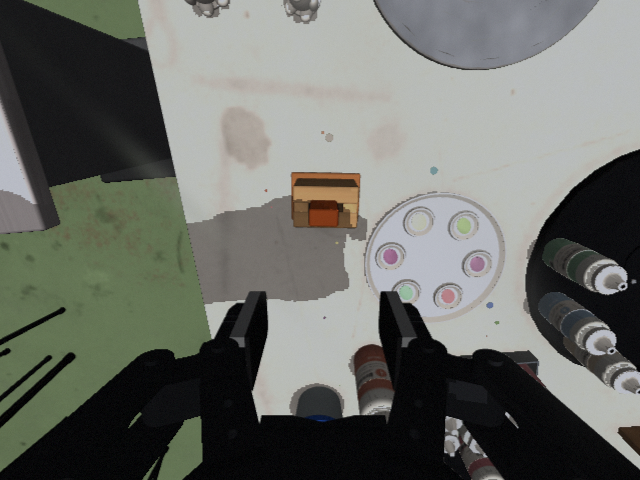

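Emit:
{"name": "apply_moves", "arguments": {
  "rows": [
    {"slide": [38,-6,7],"rot": [0,0,0.01],"jaw": 0},
    {"slide": [77,-12,15],"rot": [0,0,0.02],"jaw": 0},
    {"slide": [116,-18,22],"rot": [0,0,0.03],"jaw": 0},
    {"slide": [155,-23,30],"rot": [0,0,0.04],"jaw": 0},
    {"slide": [194,-29,37],"rot": [0,0,0.05],"jaw": 0},
    {"slide": [233,-35,45],"rot": [0,0,0.06],"jaw": 0},
    {"slide": [272,-41,52],"rot": [0,0,0.065],"jaw": 0},
    {"slide": [310,-47,60],"rot": [0,0,0.065],"jaw": 0}
  ]
}}

```text
time_s: 1.98
eef_pos: [0.4576, 0.1636, 0.2]
tcp_rot: [0.0, 0.762, 0.648, -0.0]
wrist_force: [1.4, -1.1, 0.0]
opening: -0.0002
gripper_force: 0.0
```

Emit:
{"name": "apply_moves", "arguments": {
  "rows": [
    {"slide": [0,0,0],"rot": [0,0,0],"jaw": 0},
    {"slide": [0,0,0],"rot": [0,0,0],"jaw": 0},
    {"slide": [0,0,0],"rot": [0,0,0],"jaw": 0}
  ]
}}

```text
time_s: 2.23
eef_pos: [0.4579, 0.1618, 0.2]
tcp_rot: [0.0, 0.761, 0.648, -0.0]
wrist_force: [0.0, 0.3, 0.6]
opening: -0.0001
gripper_force: 0.0
```

```bash
python3 - <<'E'
from h import *
c=cam("wrist"); im=env.snapshot("wrist")[:,:,::-1]; cv2.imwrite("pics/w2.png",im)
import pickle; pickle.dump(c,open("w2.pkl","wb"))
plan([.458,.17,.09],81); print(env.observe()["opening"])
E
```

```text
t 2.28 pos [458.1 161.4 200.2] slide [  8.5  -1.4 110.2] rot [ 0.     0.001 -0.004] F [ 1.1 -0.2 -0.4]
 toolx ang 80.8 toolz [-1.e-04 -9.e-04 -1.e+00]
0.000144157421631745
```

View pics/w2.png

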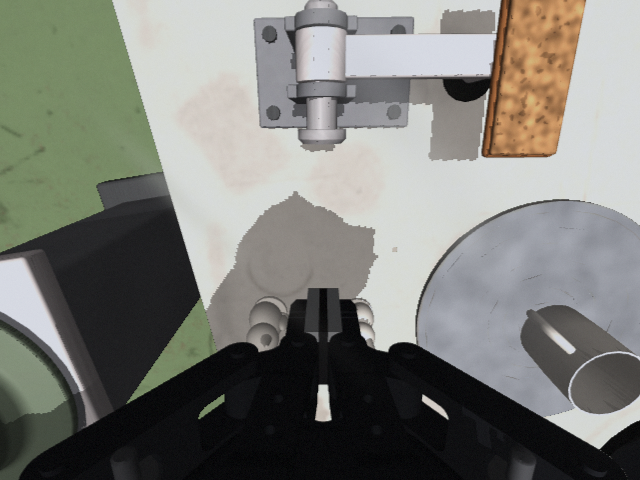

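```bash
python3 - <<'E'
from h import *
import pickle
c=pickle.load(open("w2.pkl","rb"))
O=np.array([473,277.]); y=np.radians(-9.2); ex=np.array([np.cos(y),np.sin(y)]);ey=np.array([-ex[1],ex[0]])
def q(n,u,v,z):
    X=at_z(c,u,v,z)*1e3; d=X[:2]-O; print(n,X.round(1),"br",(d@ex).round(1),(d@ey).round(1))
q("cam",322,240,0)
for v in(129,137,145): q("head top",322,v,.106)
for u in(300,346): q("head side",u,131,.09)
for u in(307,337): q("shank",u,112,.09)
for uv in [(255,18),(413,15),(413,126),(261,128)]: q("base",*uv,.008)
for uv in [(585,0),(557,156),(486,155)]: q("cork",*uv,.109)
for uv in [(299,18),(348,18),(345,34),(345,77)]: q("boss/arm",*uv,.105)
print(env.get_calibration("wrist")["t"])
c1=pickle.load(open("w1.pkl","rb"))
im=cv2.imread("pics/w1.png"); hsv=cv2.cvtColor(im,cv2.COLOR_BGR2HSV)
m=cv2.inRange(hsv,(0,150,60),(25,255,255)); m[240:]=0;m[:160]=0;m[:,:280]=0;m[:,370:]=0
import sys
s=im[165:235,285:367]; cv2.imwrite("pics/w1c.png",cv2.resize(s,None,fx=7,fy=7,interpolation=cv2.INTER_CUBIC))
E
```

```text
cam [452.3 131.    0. ] br 3.0 -147.5
head top [469.7 237.2 106. ] br 3.1 -39.8
head top [468.9 232.5 106. ] br 3.1 -44.6
head top [468.2 227.8 106. ] br 3.1 -49.4
head side [455.1 237.9  90. ] br -11.4 -41.4
head side [485.  233.1  90. ] br 18.9 -41.4
shank [461.7 248.8  90. ] br -6.6 -29.6
shank [480.9 245.7  90. ] br 12.8 -29.6
base [429.6 328.2   8. ] br -51.0 43.6
base [555.2 310.1   8. ] br 75.9 45.8
base [548.4 225.1   8. ] br 82.7 -39.1
base [416.4 244.6   8. ] br -50.7 -41.0
cork [622.2 281.  109. ] br 146.7 27.8
cork [610.9 198.4 109. ] br 148.7 -55.6
cork [567.5 205.9 109. ] br 104.6 -55.0
boss/arm [466.4 298.3 105. ] br -9.9 19.9
boss/arm [493.7 293.9 105. ] br 17.7 20.0
boss/arm [490.9 286.2 105. ] br 16.2 12.0
boss/arm [487.8 264.  105. ] br 16.7 -10.5
[-0.4267481   0.19454974  0.41272105]
```

View pics/w1c.png

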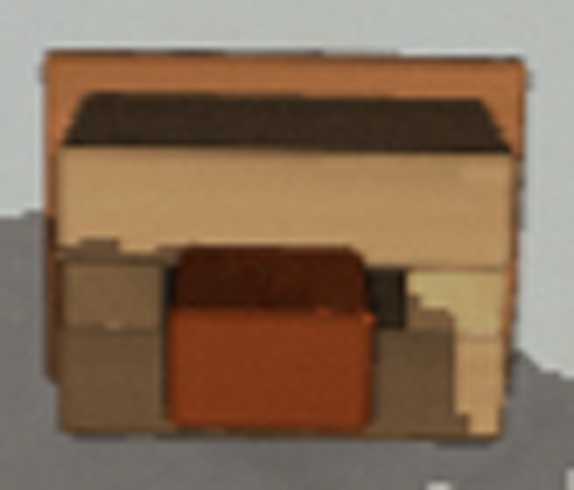

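Emit:
{"name": "apply_moves", "arguments": {
  "rows": [
    {"slide": [8,0,25],"rot": [0,0,0],"jaw": 0},
    {"slide": [15,0,55],"rot": [0,0,0],"jaw": 0},
    {"slide": [25,0,85],"rot": [0,0,0],"jaw": 0},
    {"slide": [36,0,108],"rot": [0,0,0],"jaw": 0},
    {"slide": [46,0,110],"rot": [0,0,0],"jaw": 0},
    {"slide": [50,0,110],"rot": [0,0,0],"jaw": 0},
    {"slide": [52,0,110],"rot": [0,0,0],"jaw": 0},
    {"slide": [52,0,110],"rot": [0,0,0],"jaw": 0}
  ]
}}

```text
time_s: 2.95
eef_pos: [0.4668, 0.2146, 0.0918]
tcp_rot: [0.0, 0.761, 0.649, 0.001]
wrist_force: [1.2, -0.2, 0.1]
opening: 0.0
gripper_force: 0.0
```

Emit:
{"name": "apply_moves", "arguments": {
  "rows": [
    {"slide": [2,0,0],"rot": [0,0,0],"jaw": 0},
    {"slide": [4,0,0],"rot": [0,0,0],"jaw": 0},
    {"slide": [6,0,0],"rot": [0,0,0],"jaw": 0},
    {"slide": [8,0,0],"rot": [0,0,0],"jaw": 0},
    {"slide": [10,0,0],"rot": [0,0,0],"jaw": 0},
    {"slide": [10,0,0],"rot": [0,0,0],"jaw": 0}
  ]
}}

```text
time_s: 3.45
eef_pos: [0.4676, 0.2248, 0.0904]
tcp_rot: [0.0, 0.761, 0.649, 0.0]
wrist_force: [0.1, -1.0, 0.1]
opening: 0.0002
gripper_force: 0.7
```

Emit:
{"name": "apply_moves", "arguments": {
  "rows": [
    {"slide": [1.5,0,0],"rot": [0,0,0],"jaw": 0},
    {"slide": [3,0,0],"rot": [0,0,0],"jaw": 0},
    {"slide": [4.5,0,0],"rot": [0,0,0],"jaw": 0}
  ]
}}

```text
time_s: 3.7
eef_pos: [0.4681, 0.229, 0.0902]
tcp_rot: [0.0, 0.761, 0.649, -0.0]
wrist_force: [1.0, -4.6, 2.2]
opening: -0.0002
gripper_force: 2.1
```

Emit:
{"name": "apply_moves", "arguments": {
  "rows": [
    {"slide": [1.5,0,0],"rot": [0,0,0],"jaw": 0},
    {"slide": [3,0,0],"rot": [0,0,0],"jaw": 0}
  ]
}}

```text
time_s: 3.87
eef_pos: [0.4686, 0.2321, 0.0902]
tcp_rot: [-0.0, 0.761, 0.649, -0.0]
wrist_force: [0.3, -3.4, 2.6]
opening: 0.0001
gripper_force: 2.1
```

Emit:
{"name": "apply_moves", "arguments": {
  "rows": [
    {"slide": [1,0,0],"rot": [0,0,0],"jaw": 0},
    {"slide": [2,0,0],"rot": [0,0,0],"jaw": 0},
    {"slide": [3,0,0],"rot": [0,0,0],"jaw": 0}
  ]
}}

```text
time_s: 4.12
eef_pos: [0.4691, 0.235, 0.0902]
tcp_rot: [-0.0, 0.761, 0.649, -0.0]
wrist_force: [0.1, -4.4, 1.9]
opening: -0.0001
gripper_force: 2.0
```

Emit:
{"name": "apply_moves", "arguments": {
  "rows": [
    {"slide": [0.7,0,0],"rot": [0,0,0],"jaw": 0},
    {"slide": [1.4,0,0],"rot": [0,0,0],"jaw": 0}
  ]
}}

```text
time_s: 4.28
eef_pos: [0.4691, 0.2353, 0.0901]
tcp_rot: [0.0, 0.761, 0.649, -0.001]
wrist_force: [-1.1, -11.9, 5.6]
opening: 0.0002
gripper_force: 6.2
```

Emit:
{"name": "apply_moves", "arguments": {
  "rows": [
    {"slide": [0.7,0,0],"rot": [0,0,0],"jaw": 0},
    {"slide": [1.4,0,0],"rot": [0,0,0],"jaw": 0}
  ]
}}

```text
time_s: 4.45
eef_pos: [0.4691, 0.2354, 0.0899]
tcp_rot: [0.001, 0.761, 0.649, -0.002]
wrist_force: [-2.9, -19.0, 7.3]
opening: 0.0001
gripper_force: 9.6
```

Emit:
{"name": "apply_moves", "arguments": {
  "rows": [
    {"slide": [-10,0,0],"rot": [0,0,0],"jaw": 0},
    {"slide": [-16,0,-15],"rot": [0,0,0],"jaw": 0},
    {"slide": [-16,0,-50],"rot": [0,0,0],"jaw": 0},
    {"slide": [-10,0,-85],"rot": [0,0,0],"jaw": 50},
    {"slide": [-5,0,-100],"rot": [0,0,0],"jaw": 50},
    {"slide": [0,0,-105],"rot": [0,0,0],"jaw": 50},
    {"slide": [0,0,-105],"rot": [0,0,0],"jaw": 50},
    {"slide": [0,0,-105],"rot": [0,0,0],"jaw": 50}
  ]
}}

```text
time_s: 5.12
eef_pos: [0.4693, 0.2377, 0.1946]
tcp_rot: [-0.0, 0.761, 0.649, -0.0]
wrist_force: [0.1, -0.2, -0.2]
opening: 0.05
gripper_force: 0.0
```

```bash
python3 - <<'E'
from h import *
c=cam("wrist"); im=env.snapshot("wrist")[:,:,::-1]; cv2.imwrite("pics/w3.png",im)
import pickle; pickle.dump(c,open("w3.pkl","wb"))
plan([.475,-.147,.2],85)
u,v=proj(c,[.4816,.3134,.1]).round().astype(int); print(u,v)
u0,v0=max(u-50,0),max(v-37,0); s=im[v0:v0+75,u0:u0+100]; print(u0,v0)
cv2.imwrite("pics/w3c.png",cv2.resize(s,None,fx=8,fy=8,interpolation=cv2.INTER_CUBIC))
E
```

```text
t 5.17 pos [469.  237.3 194.1] slide [-378.6   66.3   -5.7] rot [-0.001  0.001 -0.07 ] F [-0.2 -0.8 -0.1]
 toolx ang 80.96 toolz [-1.3e-03 -6.0e-04 -1.0e+00]
323 128
273 91
```

View pics/w3c.png

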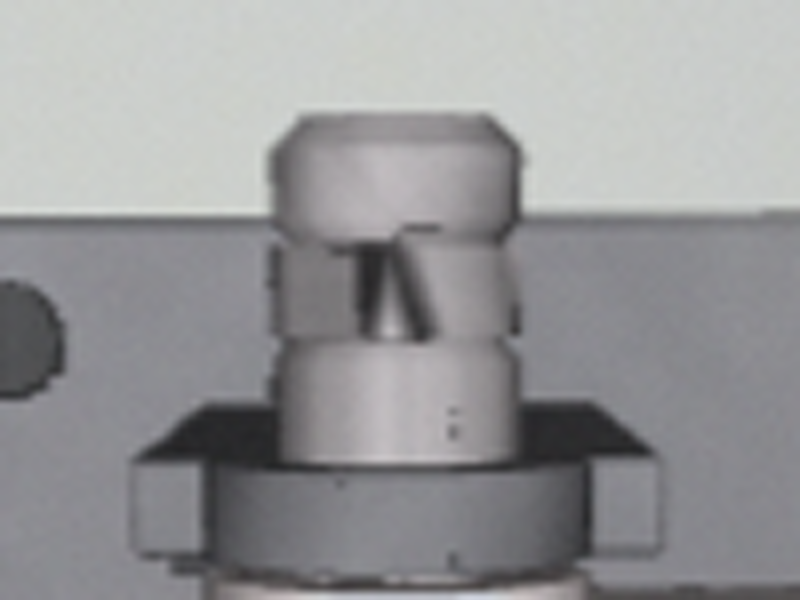

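```bash
python3 - <<'E'
import cv2
g=cv2.imread("pics/w3.png",0)
print("col",list(range(305,342)))
for r in range(118,140): print(r,*g[r,305:342])
E
```

```text
col [305, 306, 307, 308, 309, 310, 311, 312, 313, 314, 315, 316, 317, 318, 319, 320, 321, 322, 323, 324, 325, 326, 327, 328, 329, 330, 331, 332, 333, 334, 335, 336, 337, 338, 339, 340, 341]
118 120 111 95 103 115 122 134 149 157 159 166 171 177 176 180 180 178 171 169 169 168 164 162 159 152 145 136 128 120 115 101 83 69 102 118 117 117
119 123 123 96 93 107 115 122 135 145 152 157 159 167 171 171 173 169 162 122 101 103 99 102 133 141 135 124 118 110 101 85 63 105 123 123 124 124
120 140 139 139 107 95 106 110 120 132 141 143 149 155 157 160 162 159 119 130 139 134 132 133 135 130 122 114 106 98 83 66 95 131 140 138 138 136
121 141 128 112 122 107 103 112 116 108 104 105 107 92 80 78 84 86 84 116 134 142 146 145 140 138 131 125 119 110 96 82 121 139 138 138 139 139
122 145 112 77 100 115 117 119 118 117 92 76 79 68 48 48 52 63 71 94 122 149 162 162 157 155 150 146 140 134 122 112 125 140 140 138 136 138
123 145 109 75 99 117 120 119 122 119 117 116 116 82 51 46 49 71 64 80 110 139 160 163 160 158 152 148 141 133 125 112 120 134 138 139 137 137
124 145 112 75 102 118 123 123 123 122 
[... 1579 characters left out ...]
 143 147 155 164 170 176 177 172 171 169 172 171 170 167 163 154 148 145 137 130 114 95 101 127 136 135 135
136 139 137 94 81 98 111 122 134 144 147 152 156 163 172 178 183 185 180 176 176 181 175 176 173 168 160 153 149 143 138 123 107 86 120 136 136 138
137 138 134 92 82 101 109 124 138 145 149 153 159 167 174 179 185 186 183 177 178 182 179 176 174 171 163 153 150 145 136 125 107 83 121 133 137 137
138 137 104 68 82 96 111 125 139 146 150 155 158 166 174 180 185 189 182 179 179 180 179 177 172 170 162 154 150 146 137 125 106 81 120 135 136 138
139 137 99 63 80 101 110 123 135 145 148 152 158 167 172 181 187 187 183 176 178 181 179 175 174 170 163 154 150 143 139 124 105 84 119 135 136 134
```

```bash
python3 - <<'E'
from h import *
import pickle
c=pickle.load(open("w1.pkl","rb")); P=lambda x,y,z:(at_z(c,285+x/7,165+y/7,z)*1e3).round(1)
for n,x,y,z in [("top",169,311,.095),("top",373,316,.095),("top",372,428,.095),("top",169,428,.095),("base",175,246,.055),("base",366,248,.055),
 ("blk",62,148,.055),("blk",510,152,.055),("blk",503,437,.055),("blk",60,432,.055),("slot",162,290,.055),("slot",405,290,.055)]: print(n,P(x,y,z))
c=pickle.load(open("w3.pkl","rb"))
print("pin groove",at_z(c,322.6,127,.097)*1e3, at_z(c,322.6,127,.099)*1e3)
plan([.475,-.147,.2],85)
E
```

```text
top [ 465.7 -138.3   95. ]
top [ 490.7 -141.1   95. ]
top [ 489.5 -155.5   95. ]
top [ 464.2 -153.3   95. ]
base [ 465.  -138.6   55. ]
base [ 491.4 -141.3   55. ]
blk [ 450.9 -123.6   55. ]
blk [ 512.2 -129.6   55. ]
blk [ 508.8 -170.3   55. ]
blk [ 446. -164.   55.]
slot [ 462.6 -144.7   55. ]
slot [ 496.4 -147.7   55. ]
pin groove [481.4587328  314.17009747  97.        ] [481.46397651 314.1964236   99.        ]
t 5.17 pos [469.  237.3 194.1] slide [-378.6   66.3   -5.7] rot [-0.001  0.001 -0.07 ] F [-0.2 -0.8 -0.1]
 toolx ang 80.96 toolz [-1.3e-03 -6.0e-04 -1.0e+00]
```

Emit:
{"name": "apply_moves", "arguments": {
  "rows": [
    {"slide": [-38,7,-6],"rot": [0,0,-0.01],"jaw": 55},
    {"slide": [-78,14,-6],"rot": [0,0,-0.02],"jaw": 55},
    {"slide": [-118,22,-6],"rot": [0,0,-0.03],"jaw": 55},
    {"slide": [-158,29,-6],"rot": [0,0,-0.04],"jaw": 55},
    {"slide": [-198,36,-6],"rot": [0,0,-0.05],"jaw": 55},
    {"slide": [-238,43,-6],"rot": [0,0,-0.058],"jaw": 55},
    {"slide": [-278,51,-6],"rot": [0,0,-0.058],"jaw": 55},
    {"slide": [-318,58,-6],"rot": [0,0,-0.058],"jaw": 55}
  ]
}}

```text
time_s: 5.83
eef_pos: [0.4758, -0.0877, 0.2001]
tcp_rot: [-0.001, 0.742, 0.671, -0.0]
wrist_force: [1.0, 0.7, 1.3]
opening: 0.055
gripper_force: 0.0
```

```bash
python3 - <<'E'
from h import *
plan([.4775,-.147,.15],84.3)
E
```

```text
t 5.83 pos [475.8 -87.7 200.1] slide [-58.8   7.7  50.1] rot [-0.002 -0.    -0.001] F [1.  0.7 1.3]
 toolx ang 84.26 toolz [-1.6e-03  3.0e-04 -1.0e+00]
```

Emit:
{"name": "apply_moves", "arguments": {
  "rows": [
    {"slide": [-30,4,20],"rot": [0,0,0],"jaw": 55},
    {"slide": [-52,7,40],"rot": [0,0,0],"jaw": 55},
    {"slide": [-57,7.7,50],"rot": [0,0,0],"jaw": 55},
    {"slide": [-57,7.7,50],"rot": [0,0,0],"jaw": 55},
    {"slide": [-57,7.7,50],"rot": [0,0,0],"jaw": 55},
    {"slide": [-57,7.7,50],"rot": [0,0,0],"jaw": 55}
  ]
}}

```text
time_s: 6.33
eef_pos: [0.4789, -0.1416, 0.1515]
tcp_rot: [-0.0, 0.741, 0.671, 0.0]
wrist_force: [-0.6, 0.8, -0.6]
opening: 0.055
gripper_force: 0.0
```

```bash
python3 - <<'E'
from h import *
c=cam("wrist"); im=env.snapshot("wrist")[:,:,::-1]; cv2.imwrite("pics/w4.png",im)
plan([.4775,-.147,.0725],84.3)
hsv=cv2.cvtColor(im,cv2.COLOR_BGR2HSV)
m=((hsv[:,:,0]<14)|(hsv[:,:,0]>172))&(hsv[:,:,1]>170)&(hsv[:,:,2]>50)
n,l,s,ce=cv2.connectedComponentsWithStats(m.astype(np.uint8)); 
for i in range(1,n):
    if s[i,4]>200: print(s[i],ce[i].round(1)); 
i=1+np.argmax(s[1:,4]); pts=np.argwhere(l==i)[:,::-1].astype(np.float32)
print(cv2.minAreaRect(pts))
x,y,w,h=s[i,:4]
for v in range(y,y+h,4):
    r=np.where(l[v]==i)[0]; print(v,r.min(),r.max(), hsv[v,int(r.mean()),2])
for X in [(.4645,-.139,.095),(.4905,-.1413,.095),(.489,-.155,.095)]: print(proj(c,X).round(1))
E
```

```text
t 6.38 pos [ 479.2 -141.7  151.8] slide [-5.5 -1.2 79.3] rot [ 0.001 -0.     0.001] F [-0.8  0.1 -0.2]
 toolx ang 84.37 toolz [ 7.e-04  3.e-04 -1.e+00]
[ 298  243   45   45 1803] [320.  266.1]
((320.0, 265.0), (44.0, 44.0), 90.0)
243 304 337 58
247 304 337 52
251 302 339 53
255 301 339 51
259 301 340 51
263 300 340 58
267 298 342 113
271 298 341 115
275 298 341 115
279 299 341 115
283 299 341 112
287 300 340 98
[297.  266.1]
[342.1 265.7]
[341.4 287.3]
```

Emit:
{"name": "apply_moves", "arguments": {
  "rows": [
    {"slide": [-5.4,-1.5,20],"rot": [0,0,0],"jaw": 55},
    {"slide": [-5.4,-1.5,45],"rot": [0,0,0],"jaw": 55},
    {"slide": [-5.4,-1.5,65],"rot": [0,0,0],"jaw": 55},
    {"slide": [-5.4,-1.5,75],"rot": [0,0,0],"jaw": 55},
    {"slide": [-5.4,-1.5,79],"rot": [0,0,0],"jaw": 50},
    {"slide": [-5.4,-1.5,79],"rot": [0,0,0],"jaw": 45},
    {"slide": [-5.4,-1.5,79],"rot": [0,0,0],"jaw": 40}
  ]
}}

```text
time_s: 6.97
eef_pos: [0.4773, -0.1479, 0.0732]
tcp_rot: [0.0, 0.741, 0.671, 0.0]
wrist_force: [0.5, 0.3, 0.9]
opening: 0.04
gripper_force: 0.0
```

Emit:
{"name": "apply_moves", "arguments": {
  "force": 30,
  "rows": [
    {"slide": [0,0,0],"rot": [0,0,0],"jaw": 34},
    {"slide": [0,0,0],"rot": [0,0,0],"jaw": 30},
    {"slide": [0,0,0],"rot": [0,0,0],"jaw": 26},
    {"slide": [0,0,0],"rot": [0,0,0],"jaw": 22},
    {"slide": [0,0,0],"rot": [0,0,0],"jaw": 20},
    {"slide": [0,0,0],"rot": [0,0,0],"jaw": 20}
  ]
}}

```text
time_s: 7.47
eef_pos: [0.477, -0.1484, 0.073]
tcp_rot: [0.0, 0.742, 0.671, 0.0]
wrist_force: [-1.6, 0.1, 9.6]
opening: 0.0256
gripper_force: 28.9
```

Emit:
{"name": "apply_moves", "arguments": {
  "force": 80,
  "rows": [
    {"slide": [0,0,0],"rot": [0,0,0],"jaw": 15},
    {"slide": [0,0,-2],"rot": [0,0,0],"jaw": 15},
    {"slide": [0,0,-10],"rot": [0,0,0],"jaw": 15},
    {"slide": [0,0,-25],"rot": [0,0,0],"jaw": 15},
    {"slide": [0,0,-50],"rot": [0,0,0],"jaw": 15},
    {"slide": [0,0,-80],"rot": [0,0,0],"jaw": 15},
    {"slide": [0,0,-105],"rot": [0,0,0],"jaw": 15},
    {"slide": [0,0,-125],"rot": [0,0,0],"jaw": 15}
  ]
}}

```text
time_s: 8.13
eef_pos: [0.4769, -0.1482, 0.1999]
tcp_rot: [0.001, 0.742, 0.671, 0.0]
wrist_force: [0.5, -0.0, -1.2]
opening: 0.025
gripper_force: 78.5
```

```bash
python3 - <<'E'
from h import *
import pickle
c=cam("wrist"); im=env.snapshot("wrist")[:,:,::-1]; cv2.imwrite("pics/w5.png",im)
o,p,R=pose(); pickle.dump((c,p,R.as_matrix()),open("w5.pkl","wb"))
s=env.snapshot("side")[:,:,::-1]; cv2.imwrite("pics/s5.png",s)
plan([.4765,.3134,.2],81); print(o["opening"],o["gripper_force"])
S=cam("side"); T=R.as_matrix()
def cr(i,u,v,w,h,k): return cv2.resize(i[v:v+h,u:u+w],(w*k,h*k),interpolation=cv2.INTER_CUBIC)
W=np.zeros((480,800,3),np.uint8)
u,v=proj(c,p+R.apply([0,0,.03])).round().astype(int); a=(u-50,max(0,v-70)); W[:480,:400]=cr(im,*a,100,120,4)
u,v=proj(S,p+R.apply([0,0,.03])).round().astype(int); b=(u-25,v-30); W[:480,400:]=cr(s,*b,50,60,8)
print(a,b); cv2.imwrite("pics/c5.png",W)
E
```

```text
t 8.23 pos [ 478.  -148.6  200.8] slide [459.5 -47.8   0. ] rot [0.005 0.001 0.057] F [ 1.5  0.3 -2. ]
 toolx ang 84.25 toolz [ 0.0048 -0.0016 -1.    ]
0.02505530113616351 78.52871060371399
(np.int64(275), np.int64(221)) (np.int64(346), np.int64(166))
```

View pics/c5.png

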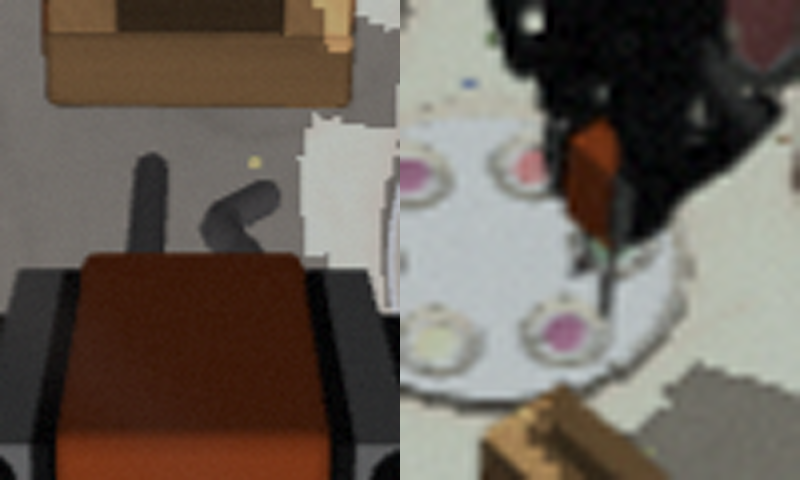

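```bash
python3 - <<'E'
from h import *
import pickle
c,p,T=pickle.load(open("w5.pkl","rb"))
g=cv2.imread("pics/w5.png",0)
for v in range(256,290,3): print(v,*g[v,300:326])
for (u,v) in [(312.6,262)]:
    X=at_z(c,u,v,p[2]-.0605); print("tip ctr tool",(T.T@(X-p)*1e3).round(1))
# grip underside/top edges in tool frame: top face near edge
for (x,y,z) in [(85,255,-.018),(300,255,-.018),(58,432,.022),(325,432,.022)]:
    X=at_z(c,275+x/4,221+y/4,p[2]+z); print((T.T@(X-p)*1e3).round(1))
E
```

```text
256 111 111 111 108 110 108 108 111 110 109 109 111 109 109 109 107 107 110 109 108 107 110 110 110 107 109
259 111 109 111 108 109 112 108 108 106 109 111 87 70 62 82 105 111 107 110 107 107 109 107 107 107 108
262 110 110 110 111 110 109 109 108 98 58 41 41 44 46 40 40 64 98 109 109 110 107 110 107 108 110
265 111 110 113 110 109 110 107 109 77 44 38 42 40 42 40 39 48 95 108 109 110 110 110 110 109 108
268 110 110 109 112 110 109 112 98 58 41 42 45 43 41 42 38 46 94 110 111 111 109 109 110 112 111
271 109 112 111 110 108 110 111 85 50 42 43 39 41 43 41 38 59 99 113 112 109 110 112 111 109 109
274 110 113 112 111 111 112 113 77 43 40 41 45 41 40 41 39 61 99 111 111 112 111 110 114 112 111
277 111 111 112 113 111 114 113 71 36 42 42 41 45 40 41 38 78 107 111 110 111 110 112 113 98 67
280 113 113 111 113 112 113 97 60 40 41 44 42 45 39 38 36 74 104 110 109 107 110 109 110 112 88
283 112 111 108 111 112 113 77 45 40 43 42 44 43 40 40 37 95 111 109 111 107 110 110 110 112 113
286 32 32 31 29 31 32 32 34 34 31 33 32 32 33 33 34 34 32 33 33 31 31 33 30 32 32
289 34 31 35 35 32 30 30 29 30 29 31 30 33 34 32 35 33 34 34 34 32 33 32 32 34 34
tip ctr tool [ 3.5 -7.2 60.5]
[  9.5 -13.3  17.9]
[ 9.5 11.4 18.1]
[ 11.8 -12.6 -22.1]
[ 11.8  10.7 -22. ]
```

```bash
cat > tip.py <<'E'
from h import *
def tip(dz=.0605):
    o,p,R=pose(); c=cam("wrist"); im=env.snapshot("wrist"); g=cv2.cvtColor(im,cv2.COLOR_RGB2GRAY).astype(float)
    u,v=proj(c,p+R.apply([.002,-.006,dz])); u,v=int(round(u)),int(round(v))
    out=[]
    for k in range(v-12,v+10):
        r=np.clip((108-g[k,u-12:u+13])/66,0,1); out.append((k,round(r.sum(),1),round((r*np.arange(u-12,u+13)).sum()/max(r.sum(),.1),1)))
    return o,p,R,c,im,out
if __name__=="__main__":
    o,p,R,c,im,out=tip(); print(out)
    rows=[k for k in out if k[1]>3.5]; k0=rows[0][0]
    w=rows[4]; r=w[1]/2; uc,vc=w[2],k0-.5+r
    X=at_z(c,uc,vc,p[2]-.0605); print(uc,vc,"tip tool",(R.inv().apply(X-p)*1e3).round(1)); plan([.4765,.3134,.2],81)
E
python3 tip.py
```

```text
[(250, np.float64(0.7), np.float64(317.6)), (251, np.float64(0.4), np.float64(319.2)), (252, np.float64(0.2), np.float64(320.0)), (253, np.float64(0.1), np.float64(318.1)), (254, np.float64(0.1), np.float64(192.4)), (255, np.float64(0.1), np.float64(285.2)), (256, np.float64(0.1), np.float64(318.3)), (257, np.float64(0.1), np.float64(316.0)), (258, np.float64(0.1), np.float64(286.2)), (259, np.float64(2.0), np.float64(312.8)), (260, np.float64(5.7), np.float64(312.3)), (261, np.float64(7.3), np.float64(312.6)), (262, np.float64(7.7), np.float64(312.5)), (263, np.float64(8.6), np.float64(312.4)), (264, np.float64(8.5), np.float64(312.3)), (265, np.float64(8.5), np.float64(312.3)), (266, np.float64(8.6), np.float64(312.2)), (267, np.float64(8.7), np.float64(312.2)), (268, np.float64(9.1), np.float64(312.1)), (269, np.float64(9.1), np.float64(312.1)), (270, np.float64(8.8), np.float64(311.9)), (271, np.float64(9.0), np.float64(311.8))]
312.3 263.75 tip tool [ 1.  -5.9 60.5]
t 8.28 pos [ 477.3 -148.5  199. ] slide [459.5 -47.1  -1.5] rot [0.003 0.001 0.057] F [ 0.3  0.8 -1.2]
 toolx ang 84.25 toolz [ 0.0028 -0.0011 -1.    ]
```

Emit:
{"name": "apply_moves", "arguments": {
  "rows": [
    {"slide": [30,-3,-1],"rot": [0,0,0.01],"jaw": 15},
    {"slide": [68,-6,-1],"rot": [0,0,0.02],"jaw": 15},
    {"slide": [106,-10,-1],"rot": [0,0,0.03],"jaw": 15},
    {"slide": [144,-13,-1],"rot": [0,0,0.04],"jaw": 15},
    {"slide": [182,-17,-1],"rot": [0,0,0.05],"jaw": 15},
    {"slide": [220,-20,-1],"rot": [0,0,0.058],"jaw": 15},
    {"slide": [258,-24,-1],"rot": [0,0,0.058],"jaw": 15},
    {"slide": [296,-27,-1],"rot": [0,0,0.058],"jaw": 15}
  ]
}}

```text
time_s: 8.95
eef_pos: [0.4785, 0.1507, 0.1977]
tcp_rot: [-0.0, 0.761, 0.649, -0.001]
wrist_force: [1.5, -1.1, -0.6]
opening: 0.0251
gripper_force: 78.5
```

```bash
python3 - <<'E'
from h import *
plan([.4812,.3126,.19],80.9)
E
```

```text
t 8.95 pos [478.5 150.7 197.7] slide [160.3 -22.8   7.6] rot [-0.001  0.001  0.001] F [ 1.5 -1.1 -0.6]
 toolx ang 80.95 toolz [-1.1e-03 -4.0e-04 -1.0e+00]
```

Emit:
{"name": "apply_moves", "arguments": {
  "rows": [
    {"slide": [36,-5,0],"rot": [0,0,0],"jaw": 15},
    {"slide": [75,-11,0],"rot": [0,0,0],"jaw": 15},
    {"slide": [115,-17,0],"rot": [0,0,0],"jaw": 15},
    {"slide": [145,-21,0],"rot": [0,0,0],"jaw": 15},
    {"slide": [157,-23,4],"rot": [0,0,0],"jaw": 15},
    {"slide": [157,-23,6],"rot": [0,0,0],"jaw": 15},
    {"slide": [157,-23,6],"rot": [0,0,0],"jaw": 15},
    {"slide": [157,-23,6],"rot": [0,0,0],"jaw": 15}
  ]
}}

```text
time_s: 9.62
eef_pos: [0.4814, 0.3062, 0.1917]
tcp_rot: [0.0, 0.761, 0.649, -0.001]
wrist_force: [-0.0, 0.5, -0.8]
opening: 0.025
gripper_force: 78.5
```

```bash
cat > look.py <<'E'
from h import *
import sys,pickle
n=sys.argv[1]; o,p,R=pose(); c=cam("wrist"); im=env.snapshot("wrist")[:,:,::-1]; cv2.imwrite(f"pics/{n}.png",im); pickle.dump((c,p,R.as_matrix()),open(n+".pkl","wb"))
t=p+R.apply([.0012,-.0059,.063]); print("tip",(t*1e3).round(1),"p",(p*1e3).round(1))
d=t[:2]*1e3-np.array([481.5,313.8]); a=np.radians(-9.1); e=np.array([np.cos(a),np.sin(a)])
print("tip rel hole br",(d@e).round(2),(d@[-e[1],e[0]]).round(2),(t[2]*1e3-90).round(1),"F",o["wrist_force"].round(1),"tq",o["torque"].round(2))
plan([.4812,.3126,p[2]],80.9)
u,v=proj(c,[.4815,.3138,.1]).round().astype(int); print(u,v, proj(c,t))
if len(sys.argv)>2:
    u0,v0=max(u-50,0),max(v-45,0); print(u0,v0); cv2.imwrite(f"pics/{n}c.png",cv2.resize(im[v0:v0+75,u0:u0+100],None,fx=8,fy=8,interpolation=cv2.INTER_CUBIC))
E
python3 look.py w6 1
```

```text
tip [475.7 308.2 128.7] p [481.4 306.2 191.7]
tip rel hole br -4.83 -6.42 38.7 F [-0.   0.5 -0.8] tq [-0.04 -0.05 -0.04]
t 9.67 pos [481.6 306.1 192. ] slide [ 6.4 -1.5  0.3] rot [-0.     0.001 -0.001] F [-0.6  0.8 -0.1]
 toolx ang 80.86 toolz [-4.0e-04 -1.1e-03 -1.0e+00]
321 237 [312.50107333 261.84553846]
271 192
```

Emit:
{"name": "apply_moves", "arguments": {
  "rows": [
    {"slide": [3,-0.6,4],"rot": [0,0,0],"jaw": 15},
    {"slide": [6.2,-1.2,12],"rot": [0,0,0],"jaw": 15},
    {"slide": [6.4,-1.2,20],"rot": [0,0,0],"jaw": 15},
    {"slide": [6.4,-1.2,24],"rot": [0,0,0],"jaw": 15},
    {"slide": [6.4,-1.2,24],"rot": [0,0,0],"jaw": 15},
    {"slide": [6.4,-1.2,24],"rot": [0,0,0],"jaw": 15}
  ]
}}

```text
time_s: 10.17
eef_pos: [0.4811, 0.314, 0.1679]
tcp_rot: [-0.0, 0.761, 0.649, -0.0]
wrist_force: [0.1, -0.9, -0.1]
opening: 0.0249
gripper_force: 78.5
```

```bash
python3 look.py w7 1
```

```text
tip [475.4 316.1 104.9] p [481.1 314.  167.9]
tip rel hole br -6.39 1.3 14.9 F [ 0.1 -0.9 -0.1] tq [ 0.01  0.02 -0.01]
t 10.22 pos [481.2 314.1 168.2] slide [-1.5  0.2  0.4] rot [-0.     0.     0.001] F [-0.2  0.7  0.3]
 toolx ang 80.94 toolz [-2.e-04 -1.e-04 -1.e+00]
323 261 [312.44690475 261.86647623]
273 216
```

View pics/w7c.png

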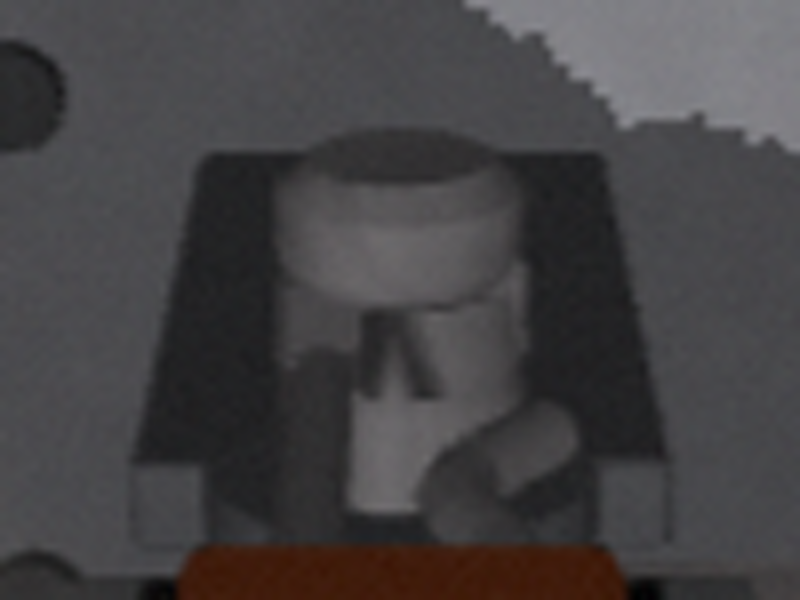

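Emit:
{"name": "apply_moves", "arguments": {
  "rows": [
    {"slide": [-1.4,0.2,1],"rot": [0,0,0],"jaw": 15},
    {"slide": [-1.4,0.2,3],"rot": [0,0,0],"jaw": 15},
    {"slide": [-1.4,0.2,5],"rot": [0,0,0],"jaw": 15},
    {"slide": [-1.4,0.2,5],"rot": [0,0,0],"jaw": 15},
    {"slide": [-1.4,0.2,5],"rot": [0,0,0],"jaw": 15}
  ]
}}

```text
time_s: 10.63
eef_pos: [0.4812, 0.3128, 0.1632]
tcp_rot: [-0.0, 0.761, 0.649, -0.0]
wrist_force: [0.2, 1.0, -1.1]
opening: 0.0249
gripper_force: 78.5
```

```bash
python3 look.py w8
```

```text
tip [475.5 314.9 100.2] p [481.2 312.8 163.2]
tip rel hole br -6.07 0.1 10.2 F [ 0.2  1.  -1.1] tq [0.06 0.02 0.01]
t 10.68 pos [481.2 312.8 163.3] slide [-0.2  0.   0.1] rot [-0.    -0.     0.001] F [ 0.   0.  -1.2]
 toolx ang 80.95 toolz [-1.e-04  0.e+00 -1.e+00]
323 262 [312.46403472 261.85365363]
```

Emit:
{"name": "apply_moves", "arguments": {
  "rows": [
    {"slide": [0,0,1],"rot": [0,0,0],"jaw": 15},
    {"slide": [0,0,2],"rot": [0,0,0],"jaw": 15},
    {"slide": [0,0,3],"rot": [0,0,0],"jaw": 15},
    {"slide": [0,0,3],"rot": [0,0,0],"jaw": 15}
  ]
}}

```text
time_s: 11.02
eef_pos: [0.4811, 0.3127, 0.16]
tcp_rot: [-0.0, 0.761, 0.649, -0.0]
wrist_force: [0.6, -1.2, -0.5]
opening: 0.0249
gripper_force: 78.5
```

Emit:
{"name": "apply_moves", "arguments": {
  "rows": [
    {"slide": [0,0,1],"rot": [0,0,0],"jaw": 15},
    {"slide": [0,0,2],"rot": [0,0,0],"jaw": 15},
    {"slide": [0,0,2],"rot": [0,0,0],"jaw": 15}
  ]
}}

```text
time_s: 11.27
eef_pos: [0.4811, 0.3127, 0.1581]
tcp_rot: [-0.0, 0.761, 0.649, -0.0]
wrist_force: [-0.4, -0.5, -1.0]
opening: 0.025
gripper_force: 78.5
```

Emit:
{"name": "apply_moves", "arguments": {
  "rows": [
    {"slide": [0,0,1],"rot": [0,0,0],"jaw": 15},
    {"slide": [0,0,1.5],"rot": [0,0,0],"jaw": 15},
    {"slide": [0,0,1.5],"rot": [0,0,0],"jaw": 15}
  ]
}}

```text
time_s: 11.52
eef_pos: [0.4812, 0.3127, 0.1566]
tcp_rot: [-0.0, 0.761, 0.649, -0.0]
wrist_force: [-0.3, 0.1, -0.5]
opening: 0.0247
gripper_force: 78.5
```

Emit:
{"name": "apply_moves", "arguments": {
  "rows": [
    {"slide": [0,0,0.5],"rot": [0,0,0],"jaw": 15},
    {"slide": [0,0,1],"rot": [0,0,0],"jaw": 15},
    {"slide": [0,0,1],"rot": [0,0,0],"jaw": 15}
  ]
}}

```text
time_s: 11.77
eef_pos: [0.4814, 0.3128, 0.1558]
tcp_rot: [0.0, 0.761, 0.649, 0.0]
wrist_force: [1.4, -0.2, -1.5]
opening: 0.0247
gripper_force: 78.4
```

Emit:
{"name": "apply_moves", "arguments": {
  "rows": [
    {"slide": [0,0.7,0],"rot": [0,0,0],"jaw": 15},
    {"slide": [0,1.4,0],"rot": [0,0,0],"jaw": 15},
    {"slide": [0,2,0],"rot": [0,0,0],"jaw": 15},
    {"slide": [0,2.5,0],"rot": [0,0,0],"jaw": 15}
  ]
}}

```text
time_s: 12.1
eef_pos: [0.4833, 0.3125, 0.1557]
tcp_rot: [-0.0, 0.761, 0.649, -0.0]
wrist_force: [-4.9, 0.5, 0.6]
opening: 0.025
gripper_force: 78.7
```

Emit:
{"name": "apply_moves", "arguments": {
  "rows": [
    {"slide": [0,0.7,0],"rot": [0,0,0],"jaw": 15},
    {"slide": [0,1.4,0],"rot": [0,0,0],"jaw": 15},
    {"slide": [0,2,0],"rot": [0,0,0],"jaw": 15}
  ]
}}

```text
time_s: 12.35
eef_pos: [0.4857, 0.3121, 0.1558]
tcp_rot: [-0.0, 0.761, 0.649, 0.0]
wrist_force: [-3.1, 0.6, 2.1]
opening: 0.0249
gripper_force: 78.7
```

Emit:
{"name": "apply_moves", "arguments": {
  "rows": [
    {"slide": [0,0.8,0],"rot": [0,0,0],"jaw": 15},
    {"slide": [0,1.6,0],"rot": [0,0,0],"jaw": 15},
    {"slide": [0,2.4,0],"rot": [0,0,0],"jaw": 15},
    {"slide": [0,2.4,0],"rot": [0,0,0],"jaw": 15}
  ]
}}

```text
time_s: 12.68
eef_pos: [0.488, 0.3117, 0.1556]
tcp_rot: [-0.0, 0.761, 0.649, -0.0]
wrist_force: [-4.0, 0.8, -1.2]
opening: 0.0246
gripper_force: 78.4
```

```bash
python3 look.py w9
```

```text
tip [482.3 313.8  92.6] p [488.  311.7 155.6]
tip rel hole br 0.82 0.12 2.6 F [-4.   0.8 -1.2] tq [0.26 0.96 0.02]
t 12.73 pos [487.9 311.7 155.6] slide [-0.2 -6.8  0. ] rot [-0.     0.     0.001] F [-4.4  1.  -0.5]
 toolx ang 80.94 toolz [-3.e-04 -0.e+00 -1.e+00]
311 267 [312.45249806 261.84512368]
```

Emit:
{"name": "apply_moves", "arguments": {
  "rows": [
    {"slide": [0,-0.8,0],"rot": [0,0,0],"jaw": 15},
    {"slide": [0,-0.8,1],"rot": [0,0,0],"jaw": 15},
    {"slide": [0,-0.8,2],"rot": [0,0,0],"jaw": 15},
    {"slide": [0,-0.8,2],"rot": [0,0,0],"jaw": 15}
  ]
}}

```text
time_s: 13.07
eef_pos: [0.4875, 0.3116, 0.1536]
tcp_rot: [0.0, 0.761, 0.649, 0.0]
wrist_force: [0.6, -0.2, -0.3]
opening: 0.0246
gripper_force: 78.7
```

Emit:
{"name": "apply_moves", "arguments": {
  "rows": [
    {"slide": [0,0,1],"rot": [0,0,0],"jaw": 15},
    {"slide": [0,0,2],"rot": [0,0,0],"jaw": 15},
    {"slide": [0,0,2],"rot": [0,0,0],"jaw": 15}
  ]
}}

```text
time_s: 13.32
eef_pos: [0.4873, 0.3117, 0.1516]
tcp_rot: [0.0, 0.761, 0.649, -0.0]
wrist_force: [-0.4, 0.7, -0.2]
opening: 0.0252
gripper_force: 78.7
```

Emit:
{"name": "apply_moves", "arguments": {
  "rows": [
    {"slide": [0,0,1],"rot": [0,0,0],"jaw": 15},
    {"slide": [0,0,2],"rot": [0,0,0],"jaw": 15},
    {"slide": [0,0,2],"rot": [0,0,0],"jaw": 15}
  ]
}}

```text
time_s: 13.57
eef_pos: [0.4872, 0.3118, 0.1496]
tcp_rot: [-0.0, 0.761, 0.649, -0.0]
wrist_force: [-0.1, -0.2, -0.7]
opening: 0.0242
gripper_force: 78.7
```

Emit:
{"name": "apply_moves", "arguments": {
  "rows": [
    {"slide": [0,0,1],"rot": [0,0,0],"jaw": 15},
    {"slide": [0,0,2],"rot": [0,0,0],"jaw": 15},
    {"slide": [0,0,3],"rot": [0,0,0],"jaw": 15},
    {"slide": [0,0,3],"rot": [0,0,0],"jaw": 15}
  ]
}}

```text
time_s: 13.9
eef_pos: [0.4872, 0.3118, 0.1466]
tcp_rot: [-0.0, 0.761, 0.649, -0.0]
wrist_force: [-0.3, 0.2, -1.1]
opening: 0.0248
gripper_force: 78.7
```

Emit:
{"name": "apply_moves", "arguments": {
  "rows": [
    {"slide": [0,0,1],"rot": [0,0,0],"jaw": 15},
    {"slide": [0,0,2],"rot": [0,0,0],"jaw": 15},
    {"slide": [0,0,3],"rot": [0,0,0],"jaw": 15},
    {"slide": [0,0,3],"rot": [0,0,0],"jaw": 15}
  ]
}}

```text
time_s: 14.23
eef_pos: [0.4872, 0.3118, 0.1436]
tcp_rot: [-0.0, 0.761, 0.649, -0.0]
wrist_force: [-0.4, 0.1, -0.8]
opening: 0.025
gripper_force: 78.7
```

Emit:
{"name": "apply_moves", "arguments": {
  "rows": [
    {"slide": [0,0,1],"rot": [0,0,0],"jaw": 15},
    {"slide": [0,0,2],"rot": [0,0,0],"jaw": 15},
    {"slide": [0,0,3],"rot": [0,0,0],"jaw": 15},
    {"slide": [0,0,3],"rot": [0,0,0],"jaw": 15}
  ]
}}

```text
time_s: 14.57
eef_pos: [0.4872, 0.3118, 0.1405]
tcp_rot: [-0.0, 0.761, 0.649, -0.0]
wrist_force: [0.2, 0.2, -0.9]
opening: 0.025
gripper_force: 78.7
```

Emit:
{"name": "apply_moves", "arguments": {
  "rows": [
    {"slide": [0,0,1],"rot": [0,0,0],"jaw": 15},
    {"slide": [0,0,2],"rot": [0,0,0],"jaw": 15},
    {"slide": [0,0,3],"rot": [0,0,0],"jaw": 15},
    {"slide": [0,0,3],"rot": [0,0,0],"jaw": 15}
  ]
}}

```text
time_s: 14.9
eef_pos: [0.4873, 0.3118, 0.1377]
tcp_rot: [0.0, 0.761, 0.649, 0.0]
wrist_force: [1.6, 0.4, -0.6]
opening: 0.0248
gripper_force: 78.8
```

Emit:
{"name": "apply_moves", "arguments": {
  "rows": [
    {"slide": [0,0,1],"rot": [0,0,0],"jaw": 15},
    {"slide": [0,0,2],"rot": [0,0,0],"jaw": 15},
    {"slide": [0,0,3],"rot": [0,0,0],"jaw": 15}
  ]
}}

```text
time_s: 15.15
eef_pos: [0.4875, 0.3118, 0.1348]
tcp_rot: [0.0, 0.761, 0.649, 0.0]
wrist_force: [2.1, -0.5, 1.9]
opening: 0.0245
gripper_force: 79.1
```

Emit:
{"name": "apply_moves", "arguments": {
  "rows": [
    {"slide": [0,0,1],"rot": [0,0,0],"jaw": 15},
    {"slide": [0,0,2],"rot": [0,0,0],"jaw": 15},
    {"slide": [0,0,3],"rot": [0,0,0],"jaw": 15}
  ]
}}

```text
time_s: 15.4
eef_pos: [0.4875, 0.3118, 0.1318]
tcp_rot: [0.0, 0.761, 0.649, 0.0]
wrist_force: [2.3, 0.3, 2.0]
opening: 0.0251
gripper_force: 79.1
```

Emit:
{"name": "apply_moves", "arguments": {
  "rows": [
    {"slide": [0,0,1],"rot": [0,0,0],"jaw": 15},
    {"slide": [0,0,2],"rot": [0,0,0],"jaw": 15},
    {"slide": [0,0,3],"rot": [0,0,0],"jaw": 15}
  ]
}}

```text
time_s: 15.65
eef_pos: [0.4873, 0.3118, 0.1287]
tcp_rot: [0.0, 0.761, 0.649, 0.0]
wrist_force: [3.1, -0.7, 1.9]
opening: 0.0248
gripper_force: 79.0
```

Emit:
{"name": "apply_moves", "arguments": {
  "rows": [
    {"slide": [0,0,1],"rot": [0,0,0],"jaw": 15},
    {"slide": [0,0,2],"rot": [0,0,0],"jaw": 15},
    {"slide": [0,0,3],"rot": [0,0,0],"jaw": 15}
  ]
}}

```text
time_s: 15.9
eef_pos: [0.4871, 0.3118, 0.1256]
tcp_rot: [-0.0, 0.761, 0.649, -0.0]
wrist_force: [3.3, -1.9, 0.2]
opening: 0.0247
gripper_force: 79.0
```

Emit:
{"name": "apply_moves", "arguments": {
  "rows": [
    {"slide": [0,0,1],"rot": [0,0,0],"jaw": 15},
    {"slide": [0,0,2],"rot": [0,0,0],"jaw": 15},
    {"slide": [0,0,3],"rot": [0,0,0],"jaw": 15}
  ]
}}

```text
time_s: 16.15
eef_pos: [0.487, 0.3118, 0.1226]
tcp_rot: [-0.0, 0.761, 0.649, -0.0]
wrist_force: [1.0, -0.4, 0.3]
opening: 0.025
gripper_force: 79.0
```

Emit:
{"name": "apply_moves", "arguments": {
  "rows": [
    {"slide": [0,0,1],"rot": [0,0,0],"jaw": 15},
    {"slide": [0,0,2],"rot": [0,0,0],"jaw": 15},
    {"slide": [0,0,3],"rot": [0,0,0],"jaw": 15}
  ]
}}

```text
time_s: 16.4
eef_pos: [0.4869, 0.3118, 0.1195]
tcp_rot: [-0.0, 0.761, 0.649, -0.0]
wrist_force: [0.3, 0.2, -0.6]
opening: 0.0248
gripper_force: 78.8
```

Emit:
{"name": "apply_moves", "arguments": {
  "rows": [
    {"slide": [0,0,0.7],"rot": [0,0,0],"jaw": 15},
    {"slide": [0,0,1.3],"rot": [0,0,0],"jaw": 15}
  ]
}}

```text
time_s: 16.57
eef_pos: [0.487, 0.3118, 0.1183]
tcp_rot: [-0.0, 0.761, 0.649, -0.0]
wrist_force: [0.3, -0.6, -2.0]
opening: 0.0248
gripper_force: 78.8
```

Emit:
{"name": "apply_moves", "arguments": {
  "rows": [
    {"slide": [0,0,0.7],"rot": [0,0,0],"jaw": 15},
    {"slide": [0,0,1.3],"rot": [0,0,0],"jaw": 15}
  ]
}}

```text
time_s: 16.73
eef_pos: [0.4872, 0.3119, 0.1175]
tcp_rot: [0.0, 0.761, 0.649, 0.0]
wrist_force: [-4.0, -2.5, 14.8]
opening: 0.0247
gripper_force: 80.8
```

Emit:
{"name": "apply_moves", "arguments": {
  "rows": [
    {"slide": [0,0,0.5],"rot": [0,0,0],"jaw": 15},
    {"slide": [0,0,1],"rot": [0,0,0],"jaw": 15}
  ]
}}

```text
time_s: 16.9
eef_pos: [0.4875, 0.3119, 0.1172]
tcp_rot: [0.0, 0.761, 0.649, 0.0]
wrist_force: [-4.8, -5.8, 25.7]
opening: 0.0251
gripper_force: 82.2
```

Emit:
{"name": "apply_moves", "arguments": {
  "rows": [
    {"slide": [0,0,-0.8],"rot": [0,0,0],"jaw": 15},
    {"slide": [0,0,-1.2],"rot": [0,0,0],"jaw": 22},
    {"slide": [0,0,-1.2],"rot": [0,0,0],"jaw": 28},
    {"slide": [0,0,-1.2],"rot": [0,0,0],"jaw": 36},
    {"slide": [0,0,-1.2],"rot": [0,0,0],"jaw": 44},
    {"slide": [0,0,-1.2],"rot": [0,0,0],"jaw": 50},
    {"slide": [0,0,-1.2],"rot": [0,0,0],"jaw": 50}
  ]
}}

```text
time_s: 17.48
eef_pos: [0.4872, 0.3118, 0.1173]
tcp_rot: [-0.0, 0.761, 0.649, -0.0]
wrist_force: [0.2, -0.8, -0.9]
opening: 0.0498
gripper_force: 0.0
```

Emit:
{"name": "apply_moves", "arguments": {
  "rows": [
    {"slide": [0,0,-8],"rot": [0,0,0],"jaw": 50},
    {"slide": [0,0,-25],"rot": [0,0,0],"jaw": 50},
    {"slide": [0,0,-45],"rot": [0,0,0],"jaw": 50},
    {"slide": [-20,0,-75],"rot": [0,0,0],"jaw": 50},
    {"slide": [-50,0,-90],"rot": [0,0,0],"jaw": 50},
    {"slide": [-80,0,-90],"rot": [0,0,0],"jaw": 50},
    {"slide": [-90,0,-90],"rot": [0,0,0],"jaw": 50},
    {"slide": [-90,0,-90],"rot": [0,0,0],"jaw": 50}
  ]
}}

```text
time_s: 18.15
eef_pos: [0.4733, 0.2202, 0.2081]
tcp_rot: [0.001, 0.762, 0.648, -0.0]
wrist_force: [0.3, 0.0, -0.2]
opening: 0.0501
gripper_force: 0.0
```

```bash
python3 - <<'E'
from h import *
o,p,R=pose(); c=cam("wrist"); im=env.snapshot("wrist")[:,:,::-1]; S=cam("side"); s=env.snapshot("side")[:,:,::-1]
cv2.imwrite("pics/w10.png",im);cv2.imwrite("pics/s10.png",s)
import pickle; pickle.dump(c,open("w10.pkl","wb"))
def cr(i,u,v,w,h,k): return cv2.resize(i[v:v+h,u:u+w],(w*k,h*k),interpolation=cv2.INTER_CUBIC)
W=np.zeros((480,800,3),np.uint8)
u,v=proj(c,[.4815,.3138,.1]).round().astype(int); a=(max(0,u-50),max(0,v-60)); W[:,:400]=cr(im,*a,100,120,4)
u,v=proj(S,[.4815,.3138,.1]).round().astype(int); b=(u-25,v-30); W[:,400:]=cr(s,*b,50,60,8)
print(a,b,p); cv2.imwrite("pics/c10.png",W)
# expected fitted grip top corners
y=np.radians(-9.1);ex=np.array([np.cos(y),np.sin(y),0]);ey=np.array([-ex[1],ex[0],0]);H=np.array([.4815,.3138,.09])
for z in(.010,.050):
  for dx,dy in((-7,-8),(19,-8),(19,8),(-7,8)): X=H+ex*dx/1e3+ey*dy/1e3+[0,0,z]; print(z,(proj(c,X)-a)*4,(proj(S,X)-b)*8+[400,0])
E
```

```text
(np.int64(261), np.int64(40)) (np.int64(227), np.int64(279)) [0.47327738 0.2202148  0.20810051]
0.01 [158.65186956 292.56877169] [630.36537025 241.01336685]
0.01 [320.44709932 292.22894925] [587.32435314 186.45939665]
0.01 [321.88426507 184.39041379] [546.10512359 211.42404314]
0.01 [156.45983017 184.72785251] [588.98191041 266.39632425]
0.05 [141.22979717 285.91594148] [620.10793873 176.18739886]
0.05 [335.65988784 285.50827973] [576.25748464 121.05816015]
0.05 [337.80661803 155.14894596] [534.14941906 146.27159745]
0.05 [138.11190712 155.55305217] [577.8289009  201.83136125]
```

View pics/c10.png

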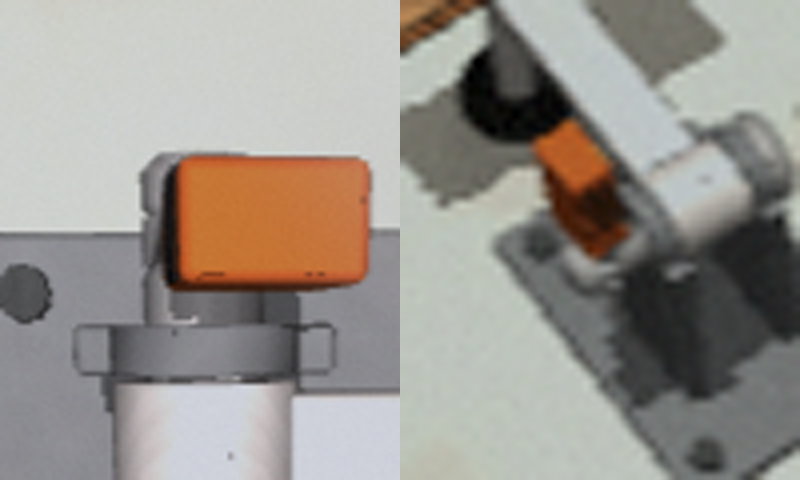

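```bash
cat > chk.py <<'E'
from h import *
c=cam("wrist"); im=env.snapshot("wrist")[:,:,::-1]
hsv=cv2.cvtColor(im,cv2.COLOR_BGR2HSV)
m=(hsv[:,:,0]<18)&(hsv[:,:,1]>170)&(hsv[:,:,2]>140); m[:, :280]=0; m[:,400:]=0; m[:40]=0; m[160:]=0
n,l,s,ce=cv2.connectedComponentsWithStats(m.astype(np.uint8)); i=1+np.argmax(s[1:,4]); x,y,w,h=s[i,:4]; print(s[i])
y0=np.radians(-9.1);e=np.array([np.cos(y0),np.sin(y0)]);f=np.array([-e[1],e[0]]);H=np.array([481.5,313.8])
B=lambda u,v,z:((lambda d:(round(float(d@e),1),round(float(d@f),1)))(at_z(c,u,v,z)[:2]*1e3-H))
for v in (y+h//4,y+h//2,y+3*h//4):
    r=np.where(l[v]==i)[0]; print(v,r.min(),r.max(),"top L",B(r.min()-.5,v,.14),"R",B(r.max()+.5,v,.14))
print("y edges",B(x+w/2,y-.5,.14),B(x+w/2,y+h-.5,.14))
g=cv2.cvtColor(im,cv2.COLOR_BGR2GRAY); v=int(proj(c,[.4835,.3262,.098])[1]); 
print("pose",env.observe()["eef_pos"].round(4),"end row",v); 
for v in (y+h//2,y-2,y+h+6): print(v,x-20,*g[v,x-20:x+w+8])
hh=(hsv[:,:,0]<18)&(hsv[:,:,1]>120)
print("dark side L cols", [int(np.where(hh[v,x-20:x+w])[0].min()+x-20) for v in (y+h//4,y+h//2,y+3*h//4)])
E
python3 chk.py
```

```text
[ 307   86   47   31 1218]
93 307 341 top L (-2.2, 4.3) R (16.2, 4.3)
101 307 348 top L (-2.2, 0.3) R (20.0, 0.4)
109 308 353 top L (-1.8, -3.6) R (22.8, -3.6)
y edges (10.4, 7.9) (10.5, -7.4)
pose [0.4732 0.2238 0.2076] end row 84
101 287 207 208 206 207 208 208 208 208 207 207 159 106 105 119 106 76 36 21 16 35 88 112 124 132 134 135 135 135 134 132 133 133 134 134 133 134 133 133 134 133 135 135 133 133 133 133 133 134 133 135 134 134 135 135 134 137 135 137 134 135 136 136 137 138 136 133 119 126 162 174 173 173 174 173 172
84 287 207 208 206 206 208 208 206 206 207 207 208 206 208 184 134 117 124 137 142 146 152 156 158 159 159 154 150 149 153 153 149 146 142 137 127 125 137 166 197 207 205 208 207 206 206 206 206 204 206 207 207 206 205 206 205 205 206 205 203 204 205 206 205 204 204 203 205 203 204 203 203 204 203 202 205
123 287 145 142 143 143 143 142 141 142 141 140 140 89 83 106 117 129 140 151 118 101 104 103 108 108 112 114 115 112 106 101 102 101 100 100 95 88 84 83 76 66 56 72 77 77 77 78 79 78 79 79 123 137 137 138 139 140 141 142 142 142 140 138 138 140 141 138 138 140 138 139 140 142 142 140 139
dark side L cols [306, 306, 306]
```

```bash
python3 -c "
from cell import env
print(env.hand_in())"
```

```text
the job is handed in; nothing more can be done
None
```

The pin is fully home and the clip is pushed down until it stopped dead on the shank, with the sprung leg past it. It is handed in at about 18 s with the gripper clear. After release the clip leans about 5° towards the cork rest; I left it rather than nudge it. I judged the sprung leg shut from its side load falling to zero, not from a picture.

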